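# Put the microscope objectives away in their storage tray

## Task

The microscope is going out for service: put its four loose objectives away in the storage tray, each standing upright on the floor of the pocket made for its size, from the slimmest in the smallest pocket to the widest in the largest. They are precision optics, so set them down, never drop them or tip them over. The two eyepieces standing among them belong to another microscope: leave them standing where they are.

Things in the scene. Friction and masses are not known exactly. Their poses are not given: they have to be found in the camera images.
- objective_slim: microscope objective, the smallest of four alike: steel, round, 22 mm in diameter, 40 mm tall, standing thread down on a thin mat, narrowing at the top to a small dark front lens. Plain cylinder (grip here, from above) from 4 to 29 mm above its base; 18 mm thread stub below that. 70 g, give or take 15 %. Origin: centre of its underside, z up.
- objective_medium: microscope objective, the second smallest of four alike: steel, round, 30 mm in diameter, 48 mm tall, standing thread down on a thin mat, narrowing at the top to a small dark front lens. Plain cylinder (grip here, from above) from 4 to 35 mm above its base; 26 mm thread stub below that. 140 g, give or take 15 %. Origin: centre of its underside, z up.
- objective_wide: microscope objective, the second largest of four alike: steel, round, 38 mm in diameter, 56 mm tall, standing thread down on a thin mat, narrowing at the top to a small dark front lens. Plain cylinder (grip here, from above) from 4 to 40 mm above its base; 34 mm thread stub below that. 230 g, give or take 15 %. Origin: centre of its underside, z up.
- objective_widest: microscope objective, the largest of four alike: steel, round, 46 mm in diameter, 64 mm tall, standing thread down on a thin mat, narrowing at the top to a small dark front lens. Plain cylinder (grip here, from above) from 4 to 46 mm above its base; 42 mm thread stub below that. 350 g, give or take 15 %. Origin: centre of its underside, z up.
- pocket_slim: white insert 75 x 75 mm, 16 mm high, with the smallest round pocket, 36 mm wide, 10 mm deep, black floor: for the 22 mm objective. Four inserts sit two by two, pockets 77 mm apart, in a fixed grey tray whose walls are lower. Origin: centre of the insert's underside, on the pocket's axis; pocket floor 6 mm, rim 16 mm above it. x, y along its sides, z up.
- pocket_medium: white insert 75 x 75 mm, 16 mm high, with the second smallest round pocket, 44 mm wide, 10 mm deep, black floor: for the 30 mm objective. Four inserts sit two by two, pockets 77 mm apart, in a fixed grey tray whose walls are lower. Origin: centre of the insert's underside, on the pocket's axis; pocket floor 6 mm, rim 16 mm above it. x, y along its sides, z up.
- pocket_wide: white insert 75 x 75 mm, 16 mm high, with the second largest round pocket, 52 mm wide, 10 mm deep, black floor: for the 38 mm objective. Four inserts sit two by two, pockets 77 mm apart, in a fixed grey tray whose walls are lower. Origin: centre of the insert's underside, on the pocket's axis; pocket floor 6 mm, rim 16 mm above it. x, y along its sides, z up.
- pocket_widest: white insert 75 x 75 mm, 16 mm high, with the largest round pocket, 60 mm wide, 10 mm deep, black floor: for the 46 mm objective. Four inserts sit two by two, pockets 77 mm apart, in a fixed grey tray whose walls are lower. Origin: centre of the insert's underside, on the pocket's axis; pocket floor 6 mm, rim 16 mm above it. x, y along its sides, z up.
- eyepiece_1: one of two like microscope eyepieces of another microscope, steel with a black rim, round, 50 mm tall, standing on the mat among the objectives: a 30 mm tube below (18 mm tall), a 40 mm body above it, and a wide dark lens across a flat top, so it does not narrow to a small tip. 120 g. Not to be moved. Origin: centre of its underside, z up.
- eyepiece_2: one of two like microscope eyepieces of another microscope, steel with a black rim, round, 50 mm tall, standing on the mat among the objectives: a 30 mm tube below (18 mm tall), a 40 mm body above it, and a wide dark lens across a flat top, so it does not narrow to a small tip. 120 g. Not to be moved. Origin: centre of its underside, z up.

How it is judged (in metres and radians):
At the end, for the whole second after the job is handed in: Each of the four objectives stands upright (within 0.1 rad) and at rest on the floor of its own pocket, within 10 mm of the pocket's axis; both eyepieces stand upright within 15 mm of where they were (horizontal distance between objective_slim and pocket_slim below 0.01 m and z of objective_slim in the frame of pocket_slim between 0.003 and 0.009 m and angle between each of objective_slim, objective_medium, objective_wide, objective_widest, eyepiece_1, eyepiece_2's own z axis and vertical below 0.1 rad and linear speed of each of objective_slim, objective_medium, objective_wide, objective_widest, eyepiece_1, eyepiece_2 below 0.02 m/s and horizontal distance between objective_medium and pocket_medium below 0.01 m and z of objective_medium in the frame of pocket_medium between 0.003 and 0.009 m and horizontal distance between objective_wide and pocket_wide below 0.01 m and z of objective_wide in the frame of pocket_wide between 0.003 and 0.009 m and horizontal distance between objective_widest and pocket_widest below 0.01 m and z of objective_widest in the frame of pocket_widest between 0.003 and 0.009 m and distance of each of eyepiece_1, eyepiece_2 from where it was at the start of the episode below 0.015 m); the robot touches nothing.
It fails at once if an objective is dropped (falls faster than 0.6 m/s with no finger on it: a fall of about 2 cm) ((linear speed of objective_slim above 0.6 m/s and not (contact force between objective_slim and the fingers above 0.2 N)) or (linear speed of objective_medium above 0.6 m/s and not (contact force between objective_medium and the fingers above 0.2 N)) or (linear speed of objective_wide above 0.6 m/s and not (contact force between objective_wide and the fingers above 0.2 N)) or (linear speed of objective_widest above 0.6 m/s and not (contact force between objective_widest and the fingers above 0.2 N))).
It fails at once if an objective is tipped over (leans more than 60 degrees) (angle between any of objective_slim, objective_medium, objective_wide, objective_widest's own z axis and vertical above 1.05 rad).
It fails at once if an eyepiece is carried off or knocked away (more than 30 mm) (distance of any of eyepiece_1, eyepiece_2 from where it was at the start of the episode above 0.03 m).
It also fails if it takes over 99 s, if anything falls off the work surface, if the arm or the gripper's body presses on something with over 40 N, if the wrist force passes 120 N, or if a joint passes its speed limit or range.

## Robot

A 6-joint arm with a two-finger parallel gripper is mounted at the origin on the work surface. World frame = base frame: x ahead of the robot, y to its left, z up, the work surface at z = 0. Lengths are in mm, angles in rad, forces in N, time in s.
With the tool pointing down it reaches from about 350 to 975 mm from the base axis. Payload 7.1 kg.
Tool frame: the origin (TCP) lies between the finger pads; the fingertips stand 22 mm ahead of it and the grasp point (between the pads) lies 3 mm ahead of it; z points along the fingers, y is the line along which they close (so a half turn about z gives the same grasp; the last joint's range is limited). The gripper opens to 88 mm and grips with 3 to 60 N. Pads are 20 mm wide; open, the fingers measure 115 mm over their backs; the gripper's body (75 mm by 178 mm) begins 61 mm behind the grasp point.
Start: joints at [-1.233, 0.423, 1.63, -0, 1.089, -0.019], TCP at [218.315, -585.614, 244.675] pointing down, gripper open.
Joint ranges: [-3, 3], [-0.9, 2.11], [0.09, 2.58], [-1.31, 4.45], [0.11, 2.69], [-2.54, 2.54]. Speed limits (rad/s): [2.39, 2.39, 3.01, 3.14, 3.14, 3.14].

## Interface

Orientations are given as a unit quaternion [x, y, z, w].
In Python, from workcell import sensors, cams, job gives the robot as it stands.
- The arm moves only by the tool apply_moves, never from a script. Its arguments are lists of equal length, an entry for each row: "linear": the shift along the world's x, y, z in units of 15 cm (1.0 is 15 cm), a list of three; "angular": the turn, a rotation vector about the world's x, y, z in units of 90 degrees (1.0 is 90 degrees), a list of three; "fingers": the opening, from 0 (shut) to 1 (fully open). In form: {"linear": [[dx, dy, dz], ...], "angular": [[wx, wy, wz], ...], "fingers": [fingers, ...]}. A call has 1 to 5 rows; each row is the pose to reach, as a shift and turn from the pose commanded when the call began; what a row does not reach only later rows make up. A row lasts 1/10 s, in which the tool goes at most 50 mm and 8.59 degrees, less where a joint would pass 70% of its speed; a pose out of reach is approached as far as the arm can. A call with a number of a shift or a turn outside -1 to 1 is refused whole. A call with a gripper value outside its range is refused whole. The fingers move at their own pace and stop on an object; the grip force is fixed at half the most. Time passes only in rows, so rows that repeat a pose let the fingers close. It gives the time, the measured TCP pose, the force, the opening and the grip force at its end, in the units of the state.
- sensors.get_state(): the state, without advancing time (a new reading comes with each control period).
- cams.read_camera(name): name is "scene" or "top" or "wrist"; returns the picture (384x512x3 uint8, blue, green, red); there is no depth.
- cams.get_calibration(name): a dict with "fx", "fy", "cx", "cy" (pixels), "k1" (the pictures are not rectified: a ray, as slopes to the right and down, at radius r is drawn at 1 + k1 r^2 times it, then the intrinsics apply), "R" (3x3) and "t" (3): a world point X has camera coordinates R X + t. Camera axes: x right, y down, z forward; pixel columns grow to the right and rows downward; lengths in mm; the calibration is good to about 2 mm. A picture is of the moment at which its call begins: read the wrist's pose just before it. get_calibration takes no time and is no camera call; for the wrist camera it gives the pose at the moment of the call.
- job.sign_off(): hands the job in; it is judged then, once.
The state is a dict: "time_s": time; "joint_pos": joint angles; "dq": joint speeds; "joint_torque": joint torques, N m; "tool_pos": TCP position; "tool_rot": TCP orientation; "contact_force": force on the tool from outside, world axes, zero at the start; "torque": the same for the moment, N m; "grip_width": opening from 0.0 (shut) to 1.0 (fully open); "finger_force": force on a finger pad.
Only numpy, scipy, OpenCV 4.12 (cv2) and the standard library are available. Lean on these libraries where they do the work, as an engineer would, in place of code of your own. Each camera call takes 0.05 s, during which the arm holds its last target. There are 200 camera calls.

## Working session

There is one attempt and no reset: what is moved stays moved. The work goes in short steps, Python scripts to look and compute and a tool call to move; the robot and the scene stay as the last step left them, time stands still between calls to the robot, and variables do not carry over. Pictures are saved under pics/ and viewed, at most 14 in all, crops included, and the job is handed in when it is done.

Besides the shell and the picture viewer there is one more tool, called after "Request:" as name(argument=value, ...), one argument or row to a line, values as JSON. apply_moves: Moves the arm, as the interface text tells. Shifts and turns lie within -1 to 1; 1 stands for 15 cm of shift or 90 degrees of turn. Its arguments: {"type":"object","properties":{"linear":{"type":"array","items":{"type":"array","items":{"type":"number"}}},"angular":{"type":"array","items":{"type":"array","items":{"type":"number"}}},"fingers":{"type":"array","items":{"type":"number"}}},"required":["linear","angular","fingers"]}

```bash
mkdir -p pics; ls
python3 - <<'E'
from workcell import sensors,cams,job
import cv2
for n in ("top","scene"):
    im=cams.read_camera(n); cv2.imwrite(f"pics/{n}0.png",im)
    c=cams.get_calibration(n); print(n,c)
print(sensors.get_state())
E
```

```text
pics
top {'fx': 392.17053496620014, 'fy': 392.17053496620014, 'cx': 258.65067298041856, 'cy': 196.53233061424586, 'k1': -0.08182778411416111, 'R': array([[-2.10958344e-04, -9.99711712e-01, -2.40093500e-02],
       [-9.89151269e-01,  3.73559249e-03, -1.46853032e-01],
       [ 1.46900386e-01,  2.37178991e-02, -9.88866896e-01]]), 't': array([  2.41224122, 517.37132378, 931.80101353])}
scene {'fx': 422.66606473042674, 'fy': 422.66606473042674, 'cx': 260.97115190825906, 'cy': 191.70253718106565, 'k1': -0.09381925987810265, 'R': array([[-0.75546864,  0.65487406,  0.02017662],
       [ 0.44626616,  0.53687562, -0.71596864],
       [-0.47970162, -0.53188771, -0.69784082]]), 't': array([ 400.14909282, -230.55930599, 1120.87553813])}
{'time_s': 0.1, 'joint_pos': array([-1.23298564e+00,  4.23771309e-01,  1.63058549e+00, -1.48404154e-07,
        1.08864010e+00, -1.89772655e-02]), 'dq': array([-0.00015566, -0.00310286, -0.00093585, -0.0014427 , -0.00021736,
        0.00105065]), 'joint_torque': array([-3.15021798e-04, -5.45613170e+01, -2.74322695e+01,  6.44739764e-02,
        1.87996257e-02, -6.00655380e-05]), 'tool_pos': array([ 218.17241988, -585.18058755,  243.98615889]), 'tool_rot': array([ 9.84129701e-01,  1.77449256e-01, -1.11521520e-04, -6.93209595e-04]), 'contact_force': array([ 0.41342387,  0.6908004 , -0.46847331]), 'torque': array([-0.00802465, -0.00188873,  0.04393437]), 'finger_force': 0.0, 'grip_width': 0.9987683490638395}
```

View pics/top0.png

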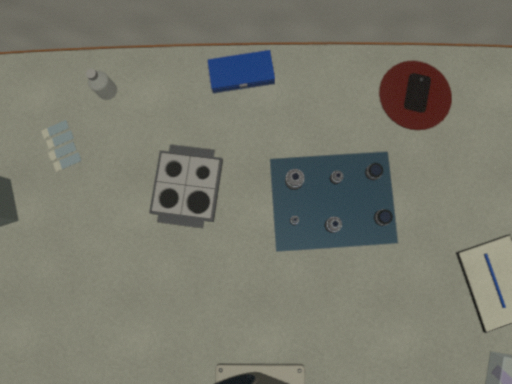

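View pics/scene0.png

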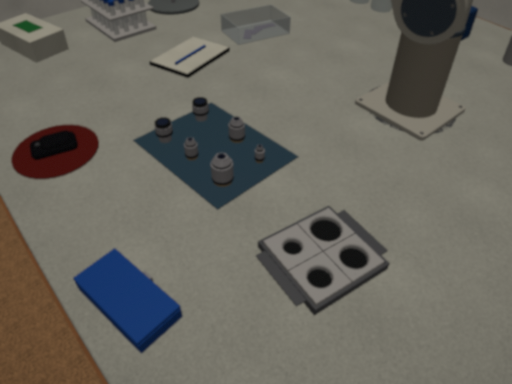

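The top view shows the mat with widest (295,178), a small one (337,177), slim (295,220), wide or similar (334,224), and eyepieces at (375,171) and (384,217). The pockets are at (174,169), (203,173) slim, (169,198) and (198,202) widest. The scene view confirms this.

```bash
cat > h.py <<'E'
import numpy as np, cv2
from workcell import sensors,cams,job
def ray(c,uv):
    p=np.array([(uv[0]-c['cx'])/c['fx'],(uv[1]-c['cy'])/c['fy']]); q=p.copy()
    for _ in range(20): q=p/(1+c['k1']*(q@q))
    R=np.array(c['R']); return -R.T@np.array(c['t']), R.T@np.array([*q,1])
def onz(c,uv,z):
    o,d=ray(c,uv); return (o+d*(z-o[2])/d[2])
def pix(c,X):
    v=np.array(c['R'])@np.array(X,float)+c['t']; q=v[:2]/v[2]; q=q*(1+c['k1']*(q@q))
    return np.array([q[0]*c['fx']+c['cx'],q[1]*c['fy']+c['cy']])
def dark(im,uv,r,th):
    """centroid & area of dark blob nearest uv in a window"""
    g=im.max(2); m=np.zeros_like(g); u,v=map(int,np.round(uv))
    y,x=max(v-r,0),max(u-r,0)
    m[y:v+r,x:u+r]=(g[y:v+r,x:u+r]<th)
    n,l,s,c=cv2.connectedComponentsWithStats(m)
    if n<2: return None
    i=1+np.argmin(np.hypot(*(c[1:]-uv).T)-0.3*np.sqrt(s[1:,4])); return c[i],s[i,4]
E
python3 - <<'E'
from h import *
im=cv2.imread('pics/top0.png'); c=cams.get_calibration('top')
ims=cv2.imread('pics/scene0.png'); cs=cams.get_calibration('scene')
for n,s,z in (('pm?',(174,169),6),('ps',(203,173),6),('pw?',(169,198),6),('pW',(198,202),6)):
    p,a=dark(im,s,18,60); P=onz(c,p,z); q=pix(cs,P); d=dark(ims,q,22,50); print(n,p.round(1),a,P.round(1),d and (d[1],onz(cs,d[0],z).round(1)))
for n,s,z in (('W?',(295,176),64),('m?',(337,176),48),('s',(295,219),40),('w?',(334,223),56),('e1',(375,170),50),('e2',(385,216),50)):
    p=np.array(s); P=onz(c,p,z); q=pix(cs,P); print(n,P.round(1),q.round(1))
cv2.imwrite('pics/topc.png',np.hstack([cv2.resize(im[150:250,265:405],None,fx=4,fy=4,interpolation=2),]))
cv2.imwrite('pics/tray.png',cv2.resize(im[140:230,145:230],None,fx=5,fy=5,interpolation=2))
E
```

```text
pm? [173.3 168.5] 161 [597.  224.8   6. ] (np.int32(325), array([589.7, 220.3,   6. ]))
ps [202.5 172.2] 108 [586.6 147.8   6. ] (np.int32(161), array([579.5, 142.9,   6. ]))
pw? [168.5 197.9] 248 [519.4 235.    6. ] (np.int32(412), array([512.1, 230.5,   6. ]))
pW [198.  201.8] 355 [509.1 157.8   6. ] (np.int32(471), array([501.9, 153.3,   6. ]))
W? [563.5 -87.3  64. ] [220.6 156.2]
m? [ 566.3 -192.    48. ] [191.  138.8]
s [461.2 -87.5  40. ] [258.8 145.6]
w? [ 449.8 -180.    56. ] [236.3 118.7]
e1 [ 580.8 -286.3   50. ] [162.6 121.4]
e2 [ 466.7 -305.7   50. ] [198.8 100.6]
```

View pics/topc.png

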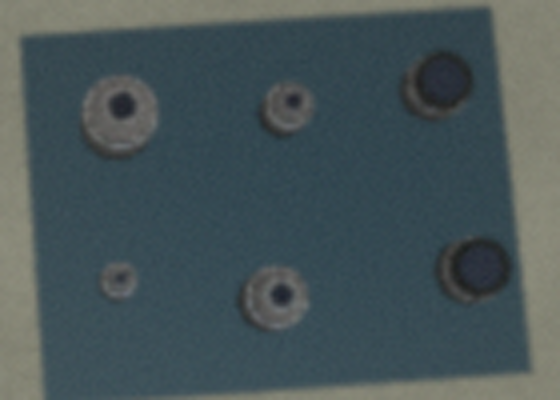

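Identities are clear: widest (295,178), medium (337,177), slim (295,220) and wide (334,224), with the eyepieces on the right. Next I move over the mat for a wrist view.

Request:
apply_moves(
  linear=[
    [0.3, 0.3, 0.1],
    [0.6, 0.6, 0.2],
    [0.8, 0.9, 0.3],
  ],
  angular=[
    [0, 0, 0],
    [0, 0, 0],
    [0, 0, 0],
  ],
  fingers=[1, 1, 1],
)

```text
time_s: 0.4
tool_pos: [317.5, -477.4, 280.1]
tool_rot: [0.984, 0.177, -0.0, -0.0]
contact_force: [0.1, -1.0, 0.0]
grip_width: 1.004
finger_force: 0.0
```

Request:
apply_moves(
  linear=[
    [0.3, 0.3, 0],
    [0.6, 0.6, 0],
    [0.9, 0.9, 0],
  ],
  angular=[
    [0, 0, 0],
    [0, 0, 0],
    [0, 0, 0],
  ],
  fingers=[1, 1, 1],
)

```text
time_s: 0.7
tool_pos: [423.7, -370.8, 280.4]
tool_rot: [0.984, 0.177, -0.0, -0.0]
contact_force: [0.9, 0.8, -0.0]
grip_width: 0.995
finger_force: 0.0
```

Request:
apply_moves(
  linear=[
    [0.2, 0.3, 0],
    [0.3, 0.5, 0],
    [0.3, 0.7, 0],
    [0.3, 0.7, 0],
    [0.3, 0.7, 0],
  ],
  angular=[
    [0, 0, 0],
    [0, 0, 0],
    [0, 0, 0],
    [0, 0, 0],
    [0, 0, 0],
  ],
  fingers=[1, 1, 1, 1, 1],
)

```text
time_s: 1.2
tool_pos: [467.8, -267.2, 280.3]
tool_rot: [0.984, 0.178, -0.0, 0.0]
contact_force: [0.9, 0.8, 0.1]
grip_width: 0.998
finger_force: 0.0
```

Run:
```python
from h import *
s=sensors.get_state(); c=cams.get_calibration('wrist'); im=cams.read_camera('wrist'); cv2.imwrite('pics/w0.png',im)
import pickle; pickle.dump((s,c),open('w0.pkl','wb'))
R=np.array(c['R']); print(s['time_s'],s['tool_pos'],s['tool_rot'],'cam',-R.T@c['t'],'axis',R[2],c['fx'],c['k1'])
for n,P in dict(W=(563.5,-87.3,64),m=(566.3,-192,48),s=(461.2,-87.5,40),w=(449.8,-180,56),e1=(580.8,-286,50),e2=(467,-306,50)).items(): print(n,pix(c,P).round(0))
```

```text
1.2 [ 467.83174732 -267.19226446  280.28871788] [ 9.83993966e-01  1.78201704e-01 -1.43355212e-04  8.21137332e-05] cam [ 544.07696314 -238.30579939  420.48081114] axis [-0.27763834 -0.1044198  -0.95499396] 293.7504591411393 0.009467998248600874
W [132.  36.]
m [226.  72.]
s [121. 126.]
w [187. 162.]
e1 [305.  90.]
e2 [284. 183.]
```

View pics/w0.png

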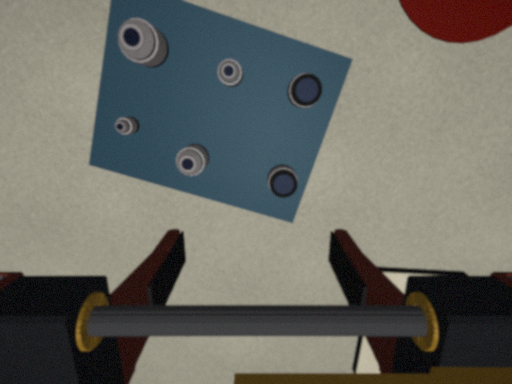

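The wrist view shows all four lenses (129,37), (230,71), (122,126) and (188,163), and the eyepieces (306,90) and (284,183). All are within a few pixels of the predictions.

Run:
```python
from h import *
import pickle
s,c=pickle.load(open('w0.pkl','rb')); im=cv2.imread('pics/w0.png')
t=cv2.imread('pics/top0.png'); ct=cams.get_calibration('top'); ts=cv2.imread('pics/scene0.png'); cs=cams.get_calibration('scene')
for n,w,u,z in (('W',(129,37),(295,176),65),('m',(230,71),(338,175),49),('s',(122,126),(295,219),41),('w',(188,163),(335,223),57)):
    for I,C,p,r in ((im,c,np.array(w),7),(t,ct,np.array(u),5),(ts,cs,None,9)):
        if p is None: p=pix(cs,P)
        for th in (60,75,90):
            d=dark(I,p,r,th)
            if d and d[1]>=6: break
        if d:
            P=onz(C,d[0],z); print(n,th,d[0].round(1),d[1],P.round(1))
```

```text
W 60 [130.   36.3] 151 [562.6 -85.7  65. ]
W 60 [295. 176.] 21 [563.3 -87.3  65. ]
W 60 [221.  155.9] 29 [563.1 -86.6  65. ]
m 60 [228.2  70.4] 42 [ 568.9 -193.9   49. ]
m 60 [338.  174.7] 7 [ 569.4 -194.4   49. ]
m 60 [189.6 138.4] 13 [ 568.5 -194.2   49. ]
s 60 [119.5 126.1] 15 [460.3 -86.   41. ]
s 90 [293.9 217.4] 50 [465.  -84.8  41. ]
s 60 [259.2 145.5] 10 [461.2 -86.1  41. ]
w 60 [187.1 163.8] 65 [ 448.2 -181.4   57. ]
w 60 [334.8 223.2] 11 [ 449.3 -181.7   57. ]
w 60 [236.  118.2] 9 [ 449.9 -180.8   57. ]
```

Request:
apply_moves(
  linear=[
    [-0.1, 0.25, -0.15],
    [-0.125, 0.5, -0.4],
    [-0.125, 0.573, -0.6],
    [-0.125, 0.573, -0.867],
    [-0.125, 0.573, -0.867],
  ],
  angular=[
    [0, 0, 0],
    [0, 0, 0],
    [0, 0, 0],
    [0, 0, 0],
    [0, 0, 0],
  ],
  fingers=[0.75, 0.75, 0.75, 0.75, 0.75],
)

```text
time_s: 1.75
tool_pos: [446.0, -181.1, 146.5]
tool_rot: [0.984, 0.177, -0.004, -0.002]
contact_force: [0.2, -0.3, -0.5]
grip_width: 0.749
finger_force: 0.0
```

Run:
```python
from h import *
s=sensors.get_state(); c=cams.get_calibration('wrist'); im=cams.read_camera('wrist'); cv2.imwrite('pics/w1.png',im)
print(s['tool_pos'],s['grip_width'])
for P in ((449,-181.3,57),(449,-181.3,0)): print(pix(c,P))
d=dark(im,pix(c,(449,-181.3,57)),14,60); print(d, d and onz(c,d[0],57))
```

```text
[ 446.03247055 -181.12993286  146.49616308] 0.7488731804372348
[259.0183744  204.69727795]
[258.88137428 186.17423557]
None None
```

View pics/w1.png

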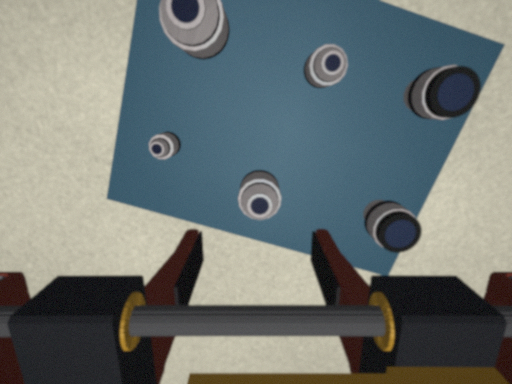

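The lens is at (260,206), as predicted, and the wide objective is centred between the fingers. I descend.

Request:
apply_moves(
  linear=[
    [0, 0, -0.2],
    [0, 0, -0.4],
    [0, 0, -0.55],
    [0, 0, -0.66],
    [0, 0, -0.76],
  ],
  angular=[
    [0, 0, 0],
    [0, 0, 0],
    [0, 0, 0],
    [0, 0, 0],
    [0, 0, 0],
  ],
  fingers=[0.75, 0.75, 0.75, 0.75, 0.75],
)

```text
time_s: 2.3
tool_pos: [450.7, -183.4, 37.4]
tool_rot: [0.984, 0.177, 0.001, 0.001]
contact_force: [-0.0, 1.0, -0.4]
grip_width: 0.753
finger_force: 0.0
```

Request:
apply_moves(
  linear=[
    [0, 0, 0],
    [0, 0, 0],
  ],
  angular=[
    [0, 0, 0],
    [0, 0, 0],
  ],
  fingers=[0.75, 0.75],
)

```text
time_s: 2.5
tool_pos: [450.2, -182.8, 37.7]
tool_rot: [0.984, 0.177, 0.001, 0.001]
contact_force: [-0.4, -0.7, -0.5]
grip_width: 0.753
finger_force: 0.0
```

Request:
apply_moves(
  linear=[
    [-0.008, 0.01, -0.01],
    [-0.008, 0.01, -0.01],
    [-0.008, 0.01, -0.01],
    [-0.008, 0.01, -0.01],
    [-0.008, 0.01, -0.01],
  ],
  angular=[
    [0, 0, 0],
    [0, 0, 0],
    [0, 0, 0],
    [0, 0, 0],
    [0, 0, 0],
  ],
  fingers=[0.6, 0.5, 0.3, 0.2, 0.2],
)

```text
time_s: 3.0
tool_pos: [448.4, -180.3, 35.3]
tool_rot: [0.984, 0.178, 0.001, 0.0]
contact_force: [-0.2, -1.1, 6.4]
grip_width: 0.411
finger_force: 30.0
```

Request:
apply_moves(
  linear=[
    [0, 0, 0],
    [0, 0, 0.01],
    [0, 0, 0.04],
    [0, 0, 0.08],
    [0, 0, 0.12],
  ],
  angular=[
    [0, 0, 0],
    [0, 0, 0],
    [0, 0, 0],
    [0, 0, 0],
    [0, 0, 0],
  ],
  fingers=[0.2, 0.2, 0.2, 0.2, 0.2],
)

```text
time_s: 3.5
tool_pos: [447.6, -179.9, 53.2]
tool_rot: [0.984, 0.177, -0.0, -0.0]
contact_force: [-0.4, 0.4, -2.7]
grip_width: 0.414
finger_force: 30.0
```

Request:
apply_moves(
  linear=[
    [0, 0, 0.2],
    [0, 0, 0.5],
    [0, 0.2, 0.75],
    [0.1, 0.5, 0.9],
    [0.2, 0.8, 0.98],
  ],
  angular=[
    [0, 0, 0],
    [0, 0, 0],
    [0, 0, 0],
    [0, 0, 0],
    [0, 0, 0],
  ],
  fingers=[0.2, 0.2, 0.2, 0.2, 0.2],
)

```text
time_s: 4.0
tool_pos: [478.1, -60.6, 202.3]
tool_rot: [0.984, 0.176, 0.002, 0.001]
contact_force: [1.5, -0.7, -3.6]
grip_width: 0.409
finger_force: 30.0
```

Request:
apply_moves(
  linear=[
    [0, 0.3, 0],
    [0, 0.6, 0],
    [0, 0.85, 0],
    [0, 1, 0],
    [0, 1, 0],
  ],
  angular=[
    [0, 0, 0],
    [0, 0, 0],
    [0, 0, 0],
    [0, 0, 0],
    [0, 0, 0],
  ],
  fingers=[0.2, 0.2, 0.2, 0.2, 0.2],
)

```text
time_s: 4.5
tool_pos: [477.1, 91.1, 199.9]
tool_rot: [0.984, 0.179, 0.0, -0.0]
contact_force: [0.6, 0.2, -2.9]
grip_width: 0.41
finger_force: 30.0
```

Request:
apply_moves(
  linear=[
    [0, 0.2, 0],
    [0, 0.35, 0],
    [0, 0.4, 0],
    [0, 0.4, 0],
    [0, 0.4, 0],
  ],
  angular=[
    [0, 0, 0],
    [0, 0, 0],
    [0, 0, 0],
    [0, 0, 0],
    [0, 0, 0],
  ],
  fingers=[0.2, 0.2, 0.2, 0.2, 0.2],
)

```text
time_s: 5.0
tool_pos: [477.2, 147.7, 199.4]
tool_rot: [0.984, 0.177, -0.0, 0.0]
contact_force: [-0.0, 0.1, -2.8]
grip_width: 0.414
finger_force: 30.0
```

Run:
```python
from h import *
s=sensors.get_state(); c=cams.get_calibration('wrist'); im=cams.read_camera('wrist'); cv2.imwrite('pics/w2.png',im)
print(s['tool_pos'],s['contact_force'],s['grip_width'],s['joint_pos'])
t=cv2.imread('pics/top0.png'); ct=cams.get_calibration('top'); ts=cv2.imread('pics/scene0.png'); cs=cams.get_calibration('scene')
for n,u in (('pm',(174,169)),('ps',(203,173)),('pw',(169,198)),('pW',(198,202))):
    p,a=dark(t,u,18,60); P=onz(ct,p,16); print(n,'top',P.round(1),end=' ')
    d=dark(ts,pix(cs,P),22,50); print('scene',onz(cs,d[0],16).round(1),end=' ')
    d=dark(im,pix(c,P),35,60); print('wrist',d and (d[0].round(1),d[1],onz(c,d[0],16).round(1)))
```

```text
[477.19904955 147.74029728 199.41653648] [-0.04084512  0.12448155 -2.77602043] 0.4143167185049731 [ 2.76598498e-01  3.03847181e-01  1.93931110e+00 -4.05258484e-04
  8.98999478e-01  1.49108633e+00]
pm top [594.8 222.3  16. ] scene [595.5 224.2  16. ] wrist (array([227.1,  48. ]), np.int32(1446), array([594.2, 222.7,  16. ]))
ps top [584.5 146.1  16. ] scene [585.6 148.1  16. ] wrist (array([293.7,  86.8]), np.int32(838), array([583.9, 146.8,  16. ]))
pw top [517.9 232.4  16. ] scene [519.3 234.3  16. ] wrist (array([195.3, 118.2]), np.int32(1681), array([518.5, 232.9,  16. ]))
pW top [507.8 156.   16. ] scene [509.3 158.4  16. ] wrist (array([258.9, 151.8]), np.int32(2056), array([508.6, 156.9,  16. ]))
```

View pics/w2.png

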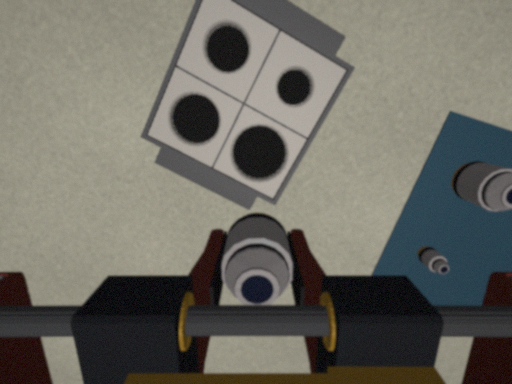

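The pocket rims are at (227,48) medium, (294,87) slim, (195,118) wide and (259,152) widest. All three cameras agree to about 1 mm, and the wide objective is held upright.

Request:
apply_moves(
  linear=[
    [0.1, 0.2, 0],
    [0.2, 0.4, -0.1],
    [0.275, 0.569, -0.3],
    [0.275, 0.569, -0.55],
    [0.275, 0.569, -0.73],
  ],
  angular=[
    [0, 0, 0],
    [0, 0, 0],
    [0, 0, 0],
    [0, 0, 0],
    [0, 0, 0],
  ],
  fingers=[0.2, 0.2, 0.2, 0.2, 0.2],
)

```text
time_s: 5.55
tool_pos: [518.4, 233.4, 88.0]
tool_rot: [0.984, 0.177, -0.001, 0.0]
contact_force: [-0.7, -0.3, -2.8]
grip_width: 0.416
finger_force: 30.0
```

Request:
apply_moves(
  linear=[
    [0, 0, 0],
    [0, 0, -0.1],
    [0, 0, -0.2],
    [0, 0, -0.24],
    [0, 0, -0.26],
  ],
  angular=[
    [0, 0, 0],
    [0, 0, 0],
    [0, 0, 0],
    [0, 0, 0],
    [0, 0, 0],
  ],
  fingers=[0.2, 0.2, 0.2, 0.2, 0.2],
)

```text
time_s: 6.05
tool_pos: [518.6, 233.9, 50.7]
tool_rot: [0.984, 0.177, -0.0, 0.0]
contact_force: [-0.5, 0.4, -1.8]
grip_width: 0.417
finger_force: 30.0
```

Well centred. I step down until contact.

Request:
apply_moves(
  linear=[
    [0, 0, -0.02],
    [0, 0, -0.035],
    [0, 0, -0.05],
    [0, 0, -0.05],
  ],
  angular=[
    [0, 0, 0],
    [0, 0, 0],
    [0, 0, 0],
    [0, 0, 0],
  ],
  fingers=[0.2, 0.2, 0.2, 0.2],
)

```text
time_s: 6.45
tool_pos: [519.0, 234.2, 44.3]
tool_rot: [0.984, 0.178, 0.0, -0.0]
contact_force: [-0.3, -0.7, 4.4]
grip_width: 0.413
finger_force: 30.0
```

Request:
apply_moves(
  linear=[
    [0, 0, -0.007],
    [0, 0, -0.007],
  ],
  angular=[
    [0, 0, 0],
    [0, 0, 0],
  ],
  fingers=[0.2, 0.2],
)

```text
time_s: 6.65
tool_pos: [519.0, 234.3, 44.3]
tool_rot: [0.984, 0.178, 0.0, -0.0]
contact_force: [-4.8, -2.4, 14.8]
grip_width: 0.415
finger_force: 30.0
```

Run:
```python
from h import *
c=cams.get_calibration('wrist'); im=cams.read_camera('wrist')
sc=cams.read_camera('scene'); p=pix(cams.get_calibration('scene'),(519,234,40)).astype(int); print(p)
a=sc[p[1]-50:p[1]+50,p[0]-60:p[0]+60]
cv2.imwrite('pics/w3.png',np.hstack([im,cv2.resize(a,(280,384),interpolation=2)]))
print(pix(c,(519,234,62)),pix(c,(518.5,233,16)),sensors.get_state()['contact_force'],sensors.get_state()['tool_pos'])
```

```text
[355 248]
[257.7427049  283.31245514] [258.65703994 242.30520977] [-5.21149614 -1.3110197  14.45436377] [519.01291673 234.2492526   44.26597591]
```

View pics/w3.png

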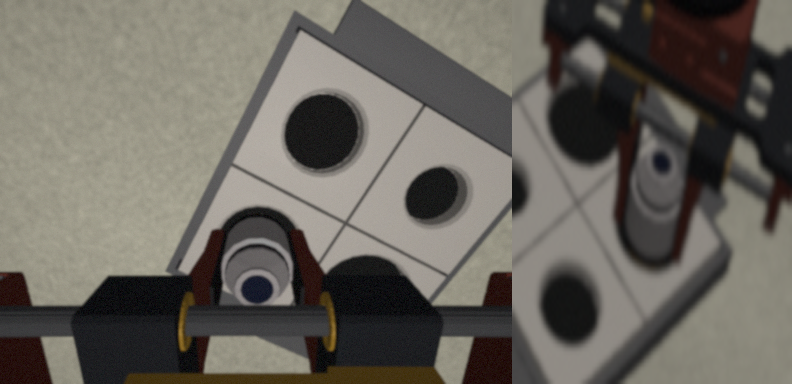

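Run:
```python
from h import *
c=cams.get_calibration('wrist'); im=cv2.imread('pics/w3.png')[:,:512]
d=dark(im,np.array([257,288.]),22,70); print(d)
for z in (58,60,62,64,66,68): print(z,pix(c,(519,234.2,z)).round(1), onz(c,d[0],z).round(1))
print('cross',onz(c,(346,245),16))
g=cv2.cvtColor(im,cv2.COLOR_BGR2GRAY)
for u in ((322,132),(432,194)):
    p,a=dark(im,u,45,60); print(p,a,onz(c,p,16).round(1),onz(c,p,11).round(1),onz(c,p,6).round(1))
```

```text
(array([256.63772455, 289.22155689]), np.int32(668))
58 [257.3 278.5] [513.1 232.4  58. ]
60 [257.3 280.8] [514.4 232.9  60. ]
62 [257.4 283.2] [515.7 233.4  62. ]
64 [257.4 285.6] [517.  233.8  64. ]
66 [257.4 288.1] [518.3 234.3  66. ]
68 [257.4 290.7] [519.6 234.8  68. ]
cross [536.01604636 180.59155249  16.        ]
[321.19434545 131.3630316 ] 4209 [594.9 224.1  16. ] [594.9 223.   11. ] [594.9 221.8   6. ]
[431.77912621 193.60631068] 2060 [584.5 147.4  16. ] [584.2 143.9  11. ] [583.9 140.5   6. ]
```

Run:
```python
from h import *
exp=np.mean([(594.8,222.9),(584.5,147),(518.5,233),(508.5,157)],axis=0); print('mean pockets',exp)
for n,C in (('top','top'),('scene','scene')):
    im=cv2.imread(f'pics/{n}0.png'); c=cams.get_calibration(C)
    p=pix(c,(*exp,16)); hsv=cv2.cvtColor(im,cv2.COLOR_BGR2HSV)
    for th in (150,165,180):
        m=((hsv[...,2]>th)).astype(np.uint8); w=np.zeros_like(m); u,v=p.astype(int); w[v-65:v+65,u-75:u+75]=m[v-65:v+65,u-75:u+75]
        w=cv2.morphologyEx(w,cv2.MORPH_CLOSE,np.ones((5,5)))
        cs,_=cv2.findContours(w,cv2.RETR_EXTERNAL,cv2.CHAIN_APPROX_NONE); k=max(cs,key=cv2.contourArea)
        # rectify contour to the z=16 plane, then rectangle
        q=np.array([onz(c,x[0],16)[:2] for x in k],np.float32); r=cv2.minAreaRect(q); print(n,th,cv2.contourArea(k),r)
```

```text
mean pockets [551.575 189.975]Traceback (most recent call last):
  File "<stdin>", line 9, in <module>
ValueError: max() iterable argument is empty
```

Run:
```python
from h import *
exp=np.array((551.6,190.))
for n in ('top','scene'):
    im=cv2.imread(f'pics/{n}0.png'); c=cams.get_calibration(n)
    p=pix(c,(*exp,16)); g=cv2.GaussianBlur(im,(3,3),0); u,v=p.astype(int)
    at=lambda X:g[tuple(pix(c,X).astype(int)[::-1])]
    print(n,'white',at((556,205,16)),'bench',at((560,60,0)),'wall',at((*(exp+[-9,0]+np.array([93,-12])*0),16)))
    b=g.min(2).astype(int) # white has high blue; bench is yellowish
    for th in (115,122,130):
        w=np.zeros(b.shape,np.uint8); w[v-65:v+65,u-75:u+75]=b[v-65:v+65,u-75:u+75]>th
        w=cv2.morphologyEx(w,cv2.MORPH_OPEN,np.ones((3,3)))
        cs,_=cv2.findContours(w,cv2.RETR_EXTERNAL,cv2.CHAIN_APPROX_NONE)
        for k in cs:
            if cv2.contourArea(k)>300:
                q=np.array([onz(c,x[0],16)[:2] for x in k.astype(float)],np.float32); r=cv2.minAreaRect(q); print(th,np.round(r[0],1),np.round(r[1],1),round(r[2],1))
```

```text
top white [117 125 126] bench [117 132 132] wall [118 125 127]
115 [477.1 315.5] [179.4 137.2] 3.1
115 [551.7 190.2] [148.7 149.1] 82.3
115 [559.4 101.9] [201.8 336.7] 90.0
115 [659.8 280.5] [159.2 228.5] 3.7
122 [585.2 147.3] [69.3 69.6] 82.9
122 [595.1 223.1] [68.5 68.8] 82.8
scene white [119 125 129] bench [110 121 124] wall [102 107 110]
115 [592.5 222.3] [69.8 70.1] 82.5
115 [582.4 146.1] [68.8 69.9] 82.7
```

The tray rectangle confirms the pocket positions, and the objective is inside the pocket and touching. I relieve the pressure, then open a little.

Request:
apply_moves(
  linear=[
    [0, 0, 0.008],
    [0, 0, 0.008],
    [0, 0, 0.008],
    [0, 0, 0.008],
    [0, 0, 0.008],
  ],
  angular=[
    [0, 0, 0],
    [0, 0, 0],
    [0, 0, 0],
    [0, 0, 0],
    [0, 0, 0],
  ],
  fingers=[0.2, 0.2, 0.42, 0.46, 0.5],
)

```text
time_s: 7.25
tool_pos: [518.7, 234.1, 43.4]
tool_rot: [0.984, 0.177, -0.0, 0.0]
contact_force: [-0.3, 0.3, -0.4]
grip_width: 0.496
finger_force: 0.0
```

Run:
```python
from h import *
c=cams.get_calibration('wrist'); im=cams.read_camera('wrist')
d=dark(im,np.array([257,288.]),22,70); print(d,sensors.get_state()['contact_force'])
for z in (62,66): print(z,onz(c,d[0],z).round(1))
```

```text
(array([256.4347181 , 289.46439169]), np.int32(674)) [ 0.08093812 -0.2230625   0.70338843]
62 [515.8 233.4  62. ]
66 [518.4 234.4  66. ]
```

It stayed put on release. I retreat upward and check it from the fixed cameras.

Request:
apply_moves(
  linear=[
    [0, 0, 0],
    [0, 0, 0.15],
    [0, 0, 0.4],
    [0, 0, 0.7],
    [0, 0, 1],
  ],
  angular=[
    [0, 0, 0],
    [0, 0, 0],
    [0, 0, 0],
    [0, 0, 0],
    [0, 0, 0],
  ],
  fingers=[0.58, 0.58, 0.58, 0.58, 0.58],
)

```text
time_s: 7.8
tool_pos: [518.1, 233.8, 194.7]
tool_rot: [0.984, 0.177, -0.001, 0.0]
contact_force: [1.1, -0.3, 0.5]
grip_width: 0.579
finger_force: 0.0
```

Request:
apply_moves(
  linear=[
    [0.1, -0.3, 0],
    [0.1, -0.6, 0],
    [0.15, -0.9, 0],
    [0.2, -1, 0],
    [0.2, -1, 0],
  ],
  angular=[
    [0, 0, 0],
    [0, 0, 0],
    [0, 0, 0],
    [0, 0, 0],
    [0, 0, 0],
  ],
  fingers=[0.8, 0.8, 0.8, 0.8, 0.8],
)

```text
time_s: 8.3
tool_pos: [549.6, 82.3, 193.7]
tool_rot: [0.984, 0.176, 0.0, 0.0]
contact_force: [-1.0, 0.6, -0.1]
grip_width: 0.797
finger_force: 0.0
```

Request:
apply_moves(
  linear=[
    [0.05, -0.3, 0],
    [0.1, -0.6, -0.1],
    [0.1, -0.9, -0.2],
    [0.1, -1, -0.25],
    [0.1, -1, -0.25],
  ],
  angular=[
    [0, 0, 0],
    [0, 0, 0],
    [0, 0, 0],
    [0, 0, 0],
    [0, 0, 0],
  ],
  fingers=[0.8, 0.8, 0.8, 0.8, 0.8],
)

```text
time_s: 8.8
tool_pos: [563.0, -66.3, 154.8]
tool_rot: [0.984, 0.176, -0.001, -0.001]
contact_force: [-0.0, 1.1, 0.2]
grip_width: 0.802
finger_force: 0.0
```

```bash
cat >> h.py <<'E'
def top_check(z,guess):
    for n in ('top','scene'):
        c=cams.get_calibration(n); im=cams.read_camera(n); p=pix(c,(*guess,z))
        cv2.imwrite(f'pics/{n}_last.png',im)
        d=dark(im,p,7,60); print(n,p.round(1),d and (d[0].round(1),d[1],onz(c,d[0],z).round(1)))
E
python3 - <<'E'
from h import *
print(sensors.get_state()['tool_pos'])
top_check(62,(518.5,233))
im=cv2.imread('pics/scene_last.png');im2=cv2.imread('pics/top_last.png'); p=pix(cams.get_calibration('scene'),(551,190,16)).astype(int)
cv2.imwrite('pics/t1.png',np.hstack([cv2.resize(im[p[1]-60:p[1]+60,p[0]-80:p[0]+80],None,fx=3,fy=3,interpolation=2),cv2.resize(im2[140:230,145:230],(320,360),interpolation=2)]))
E
```

```text
[563.03312396 -66.31556923 154.78971553]
top [163.5 195. ] (array([162.6, 194.4]), np.int32(13), array([520. , 235.3,  62. ]))
scene [357.7 240.3] (array([358.7, 240. ]), np.int32(30), array([516.7, 233.8,  62. ]))
```

View pics/t1.png

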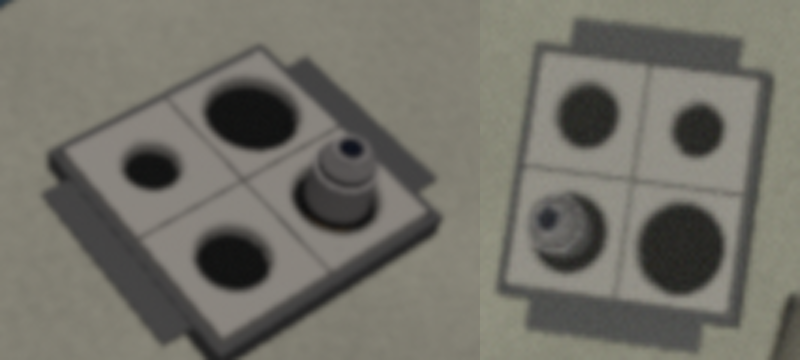

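The wide objective stands upright in its pocket. Its heights fit a tray base about 4 mm thick, which explains the contact height. Next is the widest.

Request:
apply_moves(
  linear=[
    [0, -0.1, 0],
    [0, -0.135, -0.1],
    [0, -0.135, -0.2],
    [0, -0.135, -0.3],
    [0, -0.135, -0.3],
  ],
  angular=[
    [0, 0, 0],
    [0, 0, 0],
    [0, 0, 0],
    [0, 0, 0],
    [0, 0, 0],
  ],
  fingers=[0.8, 0.8, 0.8, 0.8, 0.8],
)

```text
time_s: 9.4
tool_pos: [561.7, -85.6, 108.1]
tool_rot: [0.984, 0.178, -0.002, -0.001]
contact_force: [-0.1, 0.7, 0.4]
grip_width: 0.803
finger_force: 0.0
```

Run:
```python
from h import *
c=cams.get_calibration('wrist'); im=cams.read_camera('wrist'); cv2.imwrite('pics/w4.png',im)
p=pix(c,(563,-86.5,65)); d=dark(im,p,25,75); print(sensors.get_state()['tool_pos'],p,d,d and onz(c,d[0],65))
```

```text
[562.41044105 -85.70655894 109.25127105] [259.16020586 229.78543526] (array([259.72587719, 231.17324561]), np.int32(456)) [562.17628538 -87.2185763   65.        ]
```

Aligned within 1 mm, so I descend, grip and lift.

Request:
apply_moves(
  linear=[
    [0, -0.005, -0.15],
    [0, -0.005, -0.3],
    [0, -0.005, -0.42],
    [0, -0.005, -0.48],
    [0, -0.005, -0.49],
  ],
  angular=[
    [0, 0, 0],
    [0, 0, 0],
    [0, 0, 0],
    [0, 0, 0],
    [0, 0, 0],
  ],
  fingers=[0.8, 0.8, 0.8, 0.8, 0.8],
)

```text
time_s: 9.95
tool_pos: [563.2, -86.7, 36.8]
tool_rot: [0.984, 0.178, -0.001, -0.0]
contact_force: [-0.2, 0.1, 0.7]
grip_width: 0.8
finger_force: 0.0
```

Request:
apply_moves(
  linear=[
    [0, 0, 0],
    [0, 0, 0],
    [0, 0, 0],
    [0, 0, 0],
    [0, 0, 0],
  ],
  angular=[
    [0, 0, 0],
    [0, 0, 0],
    [0, 0, 0],
    [0, 0, 0],
    [0, 0, 0],
  ],
  fingers=[0.7, 0.6, 0.45, 0.3, 0.3],
)

```text
time_s: 10.45
tool_pos: [564.2, -87.0, 38.4]
tool_rot: [0.984, 0.177, 0.001, 0.0]
contact_force: [0.0, 1.1, 6.6]
grip_width: 0.506
finger_force: 30.0
```

Request:
apply_moves(
  linear=[
    [0, 0, 0],
    [0, 0, 0.01],
    [0, 0, 0.04],
    [0, 0, 0.08],
    [0, 0, 0.12],
  ],
  angular=[
    [0, 0, 0],
    [0, 0, 0],
    [0, 0, 0],
    [0, 0, 0],
    [0, 0, 0],
  ],
  fingers=[0.3, 0.3, 0.3, 0.3, 0.3],
)

```text
time_s: 10.95
tool_pos: [563.5, -86.9, 55.9]
tool_rot: [0.984, 0.177, -0.0, -0.0]
contact_force: [-0.2, -0.5, -3.0]
grip_width: 0.509
finger_force: 30.0
```

Request:
apply_moves(
  linear=[
    [0, 0, 0.2],
    [0, 0.1, 0.45],
    [-0.1, 0.35, 0.63],
    [-0.2, 0.6, 0.63],
    [-0.2, 0.8, 0.63],
  ],
  angular=[
    [0, 0, 0],
    [0, 0, 0],
    [0, 0, 0],
    [0, 0, 0],
    [0, 0, 0],
  ],
  fingers=[0.3, 0.3, 0.3, 0.3, 0.3],
)

```text
time_s: 11.45
tool_pos: [531.9, 34.4, 151.5]
tool_rot: [0.984, 0.177, 0.0, -0.0]
contact_force: [1.2, -0.5, -3.6]
grip_width: 0.513
finger_force: 30.0
```

Request:
apply_moves(
  linear=[
    [-0.05, 0.25, 0],
    [-0.1, 0.5, 0],
    [-0.165, 0.75, 0],
    [-0.165, 0.825, 0],
    [-0.165, 0.825, 0],
  ],
  angular=[
    [0, 0, 0],
    [0, 0, 0],
    [0, 0, 0],
    [0, 0, 0],
    [0, 0, 0],
  ],
  fingers=[0.3, 0.3, 0.3, 0.3, 0.3],
)

```text
time_s: 11.95
tool_pos: [508.9, 158.2, 150.5]
tool_rot: [0.984, 0.179, 0.0, -0.0]
contact_force: [0.1, -0.4, -2.2]
grip_width: 0.508
finger_force: 30.0
```

Request:
apply_moves(
  linear=[
    [0, -0.007, -0.2],
    [0, -0.007, -0.38],
    [0, -0.007, -0.52],
    [0, -0.007, -0.61],
    [0, -0.007, -0.65],
  ],
  angular=[
    [0, 0, 0],
    [0, 0, 0],
    [0, 0, 0],
    [0, 0, 0],
    [0, 0, 0],
  ],
  fingers=[0.3, 0.3, 0.3, 0.3, 0.3],
)

```text
time_s: 12.45
tool_pos: [508.7, 154.6, 51.5]
tool_rot: [0.984, 0.177, -0.001, 0.0]
contact_force: [-0.2, 0.1, -2.9]
grip_width: 0.51
finger_force: 30.0
```

Request:
apply_moves(
  linear=[
    [0, 0, -0.008],
    [0, 0, -0.016],
    [0, 0, -0.024],
    [0, 0, -0.024],
  ],
  angular=[
    [0, 0, 0],
    [0, 0, 0],
    [0, 0, 0],
    [0, 0, 0],
  ],
  fingers=[0.3, 0.3, 0.3, 0.3],
)

```text
time_s: 12.85
tool_pos: [509.3, 155.9, 49.6]
tool_rot: [0.984, 0.177, 0.001, -0.0]
contact_force: [0.3, 0.6, -2.2]
grip_width: 0.511
finger_force: 30.0
```

Request:
apply_moves(
  linear=[
    [0, 0, -0.01],
    [0, 0, -0.02],
    [0, 0, -0.02],
  ],
  angular=[
    [0, 0, 0],
    [0, 0, 0],
    [0, 0, 0],
  ],
  fingers=[0.3, 0.3, 0.3],
)

```text
time_s: 13.15
tool_pos: [509.3, 155.9, 47.4]
tool_rot: [0.984, 0.178, 0.0, -0.0]
contact_force: [-3.6, -1.2, 12.8]
grip_width: 0.511
finger_force: 30.0
```

Contact as expected. I relieve, release and lift.

Request:
apply_moves(
  linear=[
    [0, 0, 0.006],
    [0, 0, 0.006],
    [0, 0, 0.006],
    [0, 0, 0.006],
    [0, 0, 0.006],
  ],
  angular=[
    [0, 0, 0],
    [0, 0, 0],
    [0, 0, 0],
    [0, 0, 0],
    [0, 0, 0],
  ],
  fingers=[0.3, 0.53, 0.58, 0.63, 0.66],
)

```text
time_s: 13.65
tool_pos: [509.0, 155.8, 46.9]
tool_rot: [0.984, 0.177, 0.0, -0.0]
contact_force: [-0.6, 0.3, -0.1]
grip_width: 0.65
finger_force: 0.0
```

Request:
apply_moves(
  linear=[
    [0, 0, 0],
    [0, 0, 0.15],
    [0, 0, 0.4],
    [0, 0, 0.7],
    [0, 0, 0.9],
  ],
  angular=[
    [0, 0, 0],
    [0, 0, 0],
    [0, 0, 0],
    [0, 0, 0],
    [0, 0, 0],
  ],
  fingers=[0.68, 0.68, 0.68, 0.68, 0.68],
)

```text
time_s: 14.15
tool_pos: [509.5, 155.9, 184.4]
tool_rot: [0.984, 0.177, 0.001, -0.0]
contact_force: [0.3, -0.9, 0.1]
grip_width: 0.68
finger_force: 0.0
```

Request:
apply_moves(
  linear=[
    [0, -0.3, 0],
    [0, -0.6, 0],
    [0.1, -0.9, 0],
    [0.2, -1, 0],
    [0.2, -1, 0],
  ],
  angular=[
    [0, 0, 0],
    [0, 0, 0],
    [0, 0, 0],
    [0, 0, 0],
    [0, 0, 0],
  ],
  fingers=[0.65, 0.65, 0.65, 0.65, 0.65],
)

```text
time_s: 14.65
tool_pos: [540.5, 3.6, 182.2]
tool_rot: [0.984, 0.176, 0.001, 0.0]
contact_force: [-0.1, 0.2, -0.5]
grip_width: 0.651
finger_force: 0.0
```

Request:
apply_moves(
  linear=[
    [0.05, -0.3, 0],
    [0.1, -0.6, -0.1],
    [0.2, -0.9, -0.15],
    [0.2, -1, -0.2],
    [0.2, -1, -0.2],
  ],
  angular=[
    [0, 0, 0],
    [0, 0, 0],
    [0, 0, 0],
    [0, 0, 0],
    [0, 0, 0],
  ],
  fingers=[0.65, 0.65, 0.65, 0.65, 0.65],
)

```text
time_s: 15.15
tool_pos: [567.9, -144.9, 150.6]
tool_rot: [0.984, 0.176, -0.001, -0.001]
contact_force: [0.4, -0.5, -0.4]
grip_width: 0.65
finger_force: 0.0
```

Run:
```python
from h import *
print(sensors.get_state()['tool_pos'])
top_check(74,(508.5,157))
```

```text
[ 567.86298275 -144.89761979  150.55375468]
top [193.3 198.2] (array([194. , 198.3]), np.int32(24), array([508.4, 155.4,  74. ]))
scene [329.3 207.4] (array([329.1, 207.4]), np.int32(43), array([508.8, 156.6,  74. ]))
```

The widest is placed within 2 mm. Next is the medium.

Request:
apply_moves(
  linear=[
    [0, -0.2, 0],
    [0.007, -0.325, -0.1],
    [0.007, -0.325, -0.25],
    [0.007, -0.325, -0.35],
    [0.007, -0.325, -0.35],
  ],
  angular=[
    [0, 0, 0],
    [0, 0, 0],
    [0, 0, 0],
    [0, 0, 0],
    [0, 0, 0],
  ],
  fingers=[0.65, 0.65, 0.65, 0.65, 0.65],
)

```text
time_s: 15.75
tool_pos: [568.1, -191.5, 96.7]
tool_rot: [0.984, 0.178, -0.002, -0.001]
contact_force: [0.1, 0.3, -0.4]
grip_width: 0.649
finger_force: 0.0
```

Run:
```python
from h import *
c=cams.get_calibration('wrist'); im=cams.read_camera('wrist')
p=pix(c,(569,-194.2,49)); d=dark(im,p,22,75); print(sensors.get_state()['tool_pos'],p,d,d and onz(c,d[0],49))
```

```text
[ 568.96547466 -191.84375007   97.97949213] [261.34845396 228.46182807] (array([260.53956835, 229.31654676]), np.int32(139)) [ 568.20164591 -193.90197019   49.        ]
```

Request:
apply_moves(
  linear=[
    [0, -0.013, -0.12],
    [0, -0.013, -0.24],
    [0, -0.013, -0.34],
    [0, -0.013, -0.4],
    [0, -0.013, -0.41],
  ],
  angular=[
    [0, 0, 0],
    [0, 0, 0],
    [0, 0, 0],
    [0, 0, 0],
    [0, 0, 0],
  ],
  fingers=[0.65, 0.65, 0.65, 0.65, 0.65],
)

```text
time_s: 16.3
tool_pos: [569.5, -194.5, 37.1]
tool_rot: [0.984, 0.178, -0.001, -0.0]
contact_force: [0.5, 0.2, 0.1]
grip_width: 0.651
finger_force: 0.0
```

Request:
apply_moves(
  linear=[
    [0, 0, 0],
    [0, 0, 0],
    [0, 0, 0],
    [0, 0, 0],
    [0, 0, 0],
  ],
  angular=[
    [0, 0, 0],
    [0, 0, 0],
    [0, 0, 0],
    [0, 0, 0],
    [0, 0, 0],
  ],
  fingers=[0.55, 0.45, 0.3, 0.1, 0.1],
)

```text
time_s: 16.8
tool_pos: [570.2, -194.9, 38.5]
tool_rot: [0.984, 0.177, 0.0, 0.0]
contact_force: [-0.9, 0.9, 4.1]
grip_width: 0.323
finger_force: 30.0
```

Request:
apply_moves(
  linear=[
    [0, 0, 0],
    [0, 0, 0.01],
    [0, 0, 0.04],
    [0, 0, 0.08],
    [0, 0, 0.12],
  ],
  angular=[
    [0, 0, 0],
    [0, 0, 0],
    [0, 0, 0],
    [0, 0, 0],
    [0, 0, 0],
  ],
  fingers=[0.1, 0.1, 0.1, 0.1, 0.1],
)

```text
time_s: 17.3
tool_pos: [569.9, -195.0, 56.3]
tool_rot: [0.984, 0.177, -0.0, -0.0]
contact_force: [0.3, -0.4, -1.4]
grip_width: 0.319
finger_force: 30.0
```

Request:
apply_moves(
  linear=[
    [0, 0, 0.2],
    [0, 0.1, 0.45],
    [0.05, 0.35, 0.63],
    [0.1, 0.65, 0.63],
    [0.1, 0.9, 0.63],
  ],
  angular=[
    [0, 0, 0],
    [0, 0, 0],
    [0, 0, 0],
    [0, 0, 0],
    [0, 0, 0],
  ],
  fingers=[0.1, 0.1, 0.1, 0.1, 0.1],
)

```text
time_s: 17.8
tool_pos: [586.5, -58.5, 152.5]
tool_rot: [0.984, 0.177, 0.002, 0.001]
contact_force: [0.4, -0.8, -2.2]
grip_width: 0.317
finger_force: 30.0
```

Request:
apply_moves(
  linear=[
    [0, 0.3, 0],
    [0, 0.6, 0],
    [0, 0.9, 0],
    [0, 1, 0],
  ],
  angular=[
    [0, 0, 0],
    [0, 0, 0],
    [0, 0, 0],
    [0, 0, 0],
  ],
  fingers=[0.1, 0.1, 0.1, 0.1],
)

```text
time_s: 18.2
tool_pos: [584.8, 93.6, 151.0]
tool_rot: [0.984, 0.179, 0.0, -0.0]
contact_force: [0.3, -0.5, -1.8]
grip_width: 0.32
finger_force: 30.0
```

Request:
apply_moves(
  linear=[
    [0.03, 0.3, 0],
    [0.06, 0.6, 0],
    [0.06, 0.85, 0],
    [0.06, 0.88, 0],
    [0.06, 0.88, 0],
  ],
  angular=[
    [0, 0, 0],
    [0, 0, 0],
    [0, 0, 0],
    [0, 0, 0],
    [0, 0, 0],
  ],
  fingers=[0.1, 0.1, 0.1, 0.1, 0.1],
)

```text
time_s: 18.7
tool_pos: [593.8, 222.5, 150.5]
tool_rot: [0.984, 0.178, -0.0, 0.0]
contact_force: [0.2, -0.4, -1.3]
grip_width: 0.324
finger_force: 30.0
```

Request:
apply_moves(
  linear=[
    [0.01, 0.005, -0.2],
    [0.01, 0.005, -0.38],
    [0.01, 0.005, -0.52],
    [0.01, 0.005, -0.61],
    [0.01, 0.005, -0.645],
  ],
  angular=[
    [0, 0, 0],
    [0, 0, 0],
    [0, 0, 0],
    [0, 0, 0],
    [0, 0, 0],
  ],
  fingers=[0.1, 0.1, 0.1, 0.1, 0.1],
)

```text
time_s: 19.2
tool_pos: [594.9, 221.1, 52.4]
tool_rot: [0.984, 0.177, -0.001, 0.0]
contact_force: [0.1, 0.1, -1.2]
grip_width: 0.321
finger_force: 30.0
```

Request:
apply_moves(
  linear=[
    [0, 0, -0.01],
    [0, 0, -0.02],
    [0, 0, -0.03],
    [0, 0, -0.03],
  ],
  angular=[
    [0, 0, 0],
    [0, 0, 0],
    [0, 0, 0],
    [0, 0, 0],
  ],
  fingers=[0.1, 0.1, 0.1, 0.1],
)

```text
time_s: 19.6
tool_pos: [595.8, 223.0, 49.8]
tool_rot: [0.984, 0.177, 0.001, -0.0]
contact_force: [0.2, -0.2, -1.4]
grip_width: 0.319
finger_force: 30.0
```

Request:
apply_moves(
  linear=[
    [0, 0, -0.01],
    [0, 0, -0.02],
    [0, 0, -0.02],
  ],
  angular=[
    [0, 0, 0],
    [0, 0, 0],
    [0, 0, 0],
  ],
  fingers=[0.1, 0.1, 0.1],
)

```text
time_s: 19.9
tool_pos: [595.8, 223.1, 47.5]
tool_rot: [0.984, 0.178, 0.0, -0.0]
contact_force: [-3.3, -0.8, 8.3]
grip_width: 0.323
finger_force: 30.0
```

Request:
apply_moves(
  linear=[
    [0, 0, 0.005],
    [0, 0, 0.005],
    [0, 0, 0.005],
    [0, 0, 0.005],
    [0, 0, 0.005],
  ],
  angular=[
    [0, 0, 0],
    [0, 0, 0],
    [0, 0, 0],
    [0, 0, 0],
    [0, 0, 0],
  ],
  fingers=[0.1, 0.34, 0.39, 0.44, 0.5],
)

```text
time_s: 20.4
tool_pos: [595.4, 222.8, 46.8]
tool_rot: [0.984, 0.177, -0.0, -0.0]
contact_force: [0.0, 0.7, -0.1]
grip_width: 0.484
finger_force: 0.0
```

Request:
apply_moves(
  linear=[
    [0, 0, 0],
    [0, 0, 0.15],
    [0, 0, 0.4],
    [0, 0, 0.7],
    [0, 0, 0.9],
  ],
  angular=[
    [0, 0, 0],
    [0, 0, 0],
    [0, 0, 0],
    [0, 0, 0],
    [0, 0, 0],
  ],
  fingers=[0.5, 0.5, 0.5, 0.5, 0.5],
)

```text
time_s: 20.9
tool_pos: [596.3, 223.1, 184.7]
tool_rot: [0.984, 0.177, 0.001, -0.0]
contact_force: [0.6, 0.4, -0.4]
grip_width: 0.5
finger_force: 0.0
```

Request:
apply_moves(
  linear=[
    [-0.1, -0.3, 0],
    [-0.2, -0.6, 0],
    [-0.3, -0.9, 0],
    [-0.3, -1, 0],
    [-0.3, -1, 0],
  ],
  angular=[
    [0, 0, 0],
    [0, 0, 0],
    [0, 0, 0],
    [0, 0, 0],
    [0, 0, 0],
  ],
  fingers=[0.55, 0.55, 0.55, 0.55, 0.55],
)

```text
time_s: 21.4
tool_pos: [550.6, 71.1, 182.2]
tool_rot: [0.984, 0.176, 0.0, 0.0]
contact_force: [0.9, 0.5, 0.4]
grip_width: 0.551
finger_force: 0.0
```

Request:
apply_moves(
  linear=[
    [-0.2, -0.25, 0],
    [-0.35, -0.5, 0],
    [-0.5, -0.75, -0.1],
    [-0.6, -1, -0.2],
    [-0.6, -1, -0.2],
  ],
  angular=[
    [0, 0, 0],
    [0, 0, 0],
    [0, 0, 0],
    [0, 0, 0],
    [0, 0, 0],
  ],
  fingers=[0.55, 0.55, 0.55, 0.55, 0.55],
)

```text
time_s: 21.9
tool_pos: [458.7, -78.9, 150.5]
tool_rot: [0.984, 0.176, -0.001, -0.0]
contact_force: [-0.2, 0.2, -1.0]
grip_width: 0.55
finger_force: 0.0
```

Run:
```python
from h import *
print(sensors.get_state()['tool_pos'])
top_check(58,(594.8,222.9))
c=cams.get_calibration('wrist'); im=cams.read_camera('wrist')
p=pix(c,(460.8,-86,41)); d=dark(im,p,22,75); print(p,d,d and onz(c,d[0],41))
```

```text
[458.73400381 -78.91248708 150.49803832]
top [169.1 164.8] (array([169.5, 164.5]), np.int32(4), array([595.5, 221.9,  58. ]))
scene [321.9 262. ] (array([321.6, 262.6]), np.int32(21), array([596. , 223.4,  58. ]))
[266.05927339 204.39426513] (array([266.09090909, 205.3030303 ]), np.int32(33)) [460.00028701 -86.33531737  41.        ]
```

The medium is placed within 1 mm. Last is the slim.

Request:
apply_moves(
  linear=[
    [0.012, -0.045, -0.2],
    [0.012, -0.045, -0.4],
    [0.012, -0.045, -0.6],
    [0.012, -0.045, -0.72],
    [0.012, -0.045, -0.77],
  ],
  angular=[
    [0, 0, 0],
    [0, 0, 0],
    [0, 0, 0],
    [0, 0, 0],
    [0, 0, 0],
  ],
  fingers=[0.55, 0.55, 0.55, 0.55, 0.55],
)

```text
time_s: 22.55
tool_pos: [462.9, -82.4, 35.1]
tool_rot: [0.984, 0.179, -0.001, -0.0]
contact_force: [-0.2, 0.5, -0.0]
grip_width: 0.547
finger_force: 0.0
```

Request:
apply_moves(
  linear=[
    [0, 0, 0],
    [0, 0, 0],
    [0, 0, 0],
  ],
  angular=[
    [0, 0, 0],
    [0, 0, 0],
    [0, 0, 0],
  ],
  fingers=[0.5, 0.45, 0.4],
)

```text
time_s: 22.85
tool_pos: [463.3, -83.8, 37.4]
tool_rot: [0.984, 0.178, 0.001, 0.0]
contact_force: [-0.1, -0.6, -0.2]
grip_width: 0.41
finger_force: 0.0
```

Correct by (-2.8, -2.3, -2) mm before closing.

Request:
apply_moves(
  linear=[
    [-0.018, -0.016, -0.013],
    [-0.018, -0.016, -0.013],
    [-0.018, -0.016, -0.013],
  ],
  angular=[
    [0, 0, 0],
    [0, 0, 0],
    [0, 0, 0],
  ],
  fingers=[0.42, 0.42, 0.4],
)

```text
time_s: 23.15
tool_pos: [459.6, -86.5, 34.8]
tool_rot: [0.984, 0.177, 0.0, 0.0]
contact_force: [0.6, -0.8, -0.4]
grip_width: 0.402
finger_force: 0.0
```

Request:
apply_moves(
  linear=[
    [0, 0, 0],
    [0, 0, 0],
    [0, 0, 0],
    [0, 0, 0],
    [0, 0, 0],
  ],
  angular=[
    [0, 0, 0],
    [0, 0, 0],
    [0, 0, 0],
    [0, 0, 0],
    [0, 0, 0],
  ],
  fingers=[0.32, 0.24, 0.1, 0, 0],
)

```text
time_s: 23.65
tool_pos: [459.7, -86.4, 34.5]
tool_rot: [0.984, 0.177, 0.0, 0.0]
contact_force: [-0.1, -0.5, 0.8]
grip_width: 0.23
finger_force: 30.0
```

Request:
apply_moves(
  linear=[
    [0, 0, 0],
    [0, 0, 0.01],
    [0, 0, 0.04],
    [0, 0, 0.08],
    [0, 0, 0.12],
  ],
  angular=[
    [0, 0, 0],
    [0, 0, 0],
    [0, 0, 0],
    [0, 0, 0],
    [0, 0, 0],
  ],
  fingers=[0, 0, 0, 0, 0],
)

```text
time_s: 24.15
tool_pos: [459.6, -86.3, 53.0]
tool_rot: [0.984, 0.177, -0.0, -0.0]
contact_force: [-0.3, -0.5, -1.4]
grip_width: 0.225
finger_force: 30.0
```

Request:
apply_moves(
  linear=[
    [0, 0, 0.2],
    [0.05, 0.1, 0.45],
    [0.2, 0.3, 0.65],
    [0.35, 0.55, 0.65],
    [0.45, 0.75, 0.65],
  ],
  angular=[
    [0, 0, 0],
    [0, 0, 0],
    [0, 0, 0],
    [0, 0, 0],
    [0, 0, 0],
  ],
  fingers=[0, 0, 0, 0, 0],
)

```text
time_s: 24.65
tool_pos: [529.3, 27.8, 152.3]
tool_rot: [0.984, 0.177, 0.002, 0.0]
contact_force: [0.4, -0.3, -0.3]
grip_width: 0.229
finger_force: 30.0
```

Request:
apply_moves(
  linear=[
    [0.15, 0.25, 0],
    [0.3, 0.5, 0],
    [0.38, 0.72, 0],
    [0.38, 0.805, 0],
    [0.38, 0.805, 0],
  ],
  angular=[
    [0, 0, 0],
    [0, 0, 0],
    [0, 0, 0],
    [0, 0, 0],
    [0, 0, 0],
  ],
  fingers=[0, 0, 0, 0, 0],
)

```text
time_s: 25.15
tool_pos: [583.5, 148.2, 150.0]
tool_rot: [0.984, 0.179, -0.0, -0.0]
contact_force: [-0.2, -0.6, -0.6]
grip_width: 0.231
finger_force: 30.0
```

Run:
```python
from h import *
s=sensors.get_state(); c=cams.get_calibration('wrist'); im=cams.read_camera('wrist')
T=s['tool_pos']; p=pix(c,T+[0,0,6]); d=dark(im,p,22,75); print(T,p,d,d and onz(c,d[0],T[2]+6)-T)
```

```text
[583.50567214 148.20103424 150.04182441] [257.22190933 270.07874861] (array([256.47976879, 270.32369942]), np.int32(173)) [-0.26970558  0.30969611  6.        ]
```

Request:
apply_moves(
  linear=[
    [0.005, -0.006, -0.2],
    [0.005, -0.006, -0.38],
    [0.005, -0.006, -0.52],
    [0.005, -0.006, -0.61],
    [0.005, -0.006, -0.65],
  ],
  angular=[
    [0, 0, 0],
    [0, 0, 0],
    [0, 0, 0],
    [0, 0, 0],
    [0, 0, 0],
  ],
  fingers=[0, 0, 0, 0, 0],
)

```text
time_s: 25.7
tool_pos: [583.7, 144.5, 51.4]
tool_rot: [0.984, 0.177, -0.001, 0.0]
contact_force: [0.1, -0.6, -0.8]
grip_width: 0.233
finger_force: 30.0
```

Request:
apply_moves(
  linear=[
    [0, 0, -0.01],
    [0, 0, -0.02],
    [0, 0, -0.03],
    [0, 0, -0.03],
  ],
  angular=[
    [0, 0, 0],
    [0, 0, 0],
    [0, 0, 0],
    [0, 0, 0],
  ],
  fingers=[0, 0, 0, 0],
)

```text
time_s: 26.1
tool_pos: [585.2, 146.1, 48.5]
tool_rot: [0.984, 0.178, 0.0, -0.0]
contact_force: [-0.8, 0.2, -0.8]
grip_width: 0.225
finger_force: 30.0
```

Request:
apply_moves(
  linear=[
    [-0.004, 0.004, -0.01],
    [-0.004, 0.004, -0.02],
    [-0.004, 0.004, -0.025],
    [-0.004, 0.004, -0.025],
  ],
  angular=[
    [0, 0, 0],
    [0, 0, 0],
    [0, 0, 0],
    [0, 0, 0],
  ],
  fingers=[0, 0, 0, 0],
)

```text
time_s: 26.5
tool_pos: [584.1, 146.6, 44.1]
tool_rot: [0.984, 0.178, -0.0, 0.0]
contact_force: [-0.3, -0.9, -1.6]
grip_width: 0.231
finger_force: 30.0
```

Request:
apply_moves(
  linear=[
    [0, 0, -0.007],
    [0, 0, -0.007],
    [0, 0, -0.007],
  ],
  angular=[
    [0, 0, 0],
    [0, 0, 0],
    [0, 0, 0],
  ],
  fingers=[0, 0, 0],
)

```text
time_s: 26.8
tool_pos: [584.3, 146.7, 43.5]
tool_rot: [0.984, 0.177, 0.0, -0.0]
contact_force: [-1.5, 0.3, 4.5]
grip_width: 0.228
finger_force: 30.0
```

Contact. I release, lift and check everything.

Request:
apply_moves(
  linear=[
    [0, 0, 0.003],
    [0, 0, 0.003],
    [0, 0, 0.003],
    [0, 0, 0.003],
    [0, 0, 0.003],
  ],
  angular=[
    [0, 0, 0],
    [0, 0, 0],
    [0, 0, 0],
    [0, 0, 0],
    [0, 0, 0],
  ],
  fingers=[0, 0.24, 0.28, 0.34, 0.4],
)

```text
time_s: 27.3
tool_pos: [584.2, 146.6, 43.5]
tool_rot: [0.984, 0.177, -0.0, 0.0]
contact_force: [-0.1, -0.0, 0.9]
grip_width: 0.383
finger_force: 0.0
```

Request:
apply_moves(
  linear=[
    [0, 0, 0],
    [0, 0, 0.15],
    [0, 0, 0.4],
    [0, 0, 0.7],
    [0, 0, 0.9],
  ],
  angular=[
    [0, 0, 0],
    [0, 0, 0],
    [0, 0, 0],
    [0, 0, 0],
    [0, 0, 0],
  ],
  fingers=[0.42, 0.42, 0.42, 0.42, 0.42],
)

```text
time_s: 27.8
tool_pos: [585.0, 146.8, 181.4]
tool_rot: [0.984, 0.177, 0.001, -0.0]
contact_force: [0.9, 0.2, 0.7]
grip_width: 0.421
finger_force: 0.0
```

Request:
apply_moves(
  linear=[
    [0, -0.3, 0],
    [0, -0.6, 0],
    [0, -0.9, 0],
    [0, -1, 0],
    [0, -1, 0],
  ],
  angular=[
    [0, 0, 0],
    [0, 0, 0],
    [0, 0, 0],
    [0, 0, 0],
    [0, 0, 0],
  ],
  fingers=[0.6, 0.6, 0.6, 0.6, 0.6],
)

```text
time_s: 28.3
tool_pos: [584.2, -5.1, 178.6]
tool_rot: [0.984, 0.176, 0.0, -0.0]
contact_force: [-0.4, 0.5, -0.2]
grip_width: 0.596
finger_force: 0.0
```

Run:
```python
from h import *
print(sensors.get_state()['tool_pos'])
for z,g in ((50,(584.5,147)),(58,(594.8,222.9)),(66,(518.5,233)),(74,(508.5,157))): top_check(z,g)
im=cv2.imread('pics/scene_last.png');im2=cv2.imread('pics/top_last.png')
cv2.imwrite('pics/fin.png',np.hstack([cv2.resize(im[85:325,130:400],(440,391),interpolation=2),cv2.resize(im2[130:260,145:405],(360,391),interpolation=2)]));
```

```text
[584.16547486  -5.11423611 178.63617539]
top [199.9 169.3] None
scene [293.4 234.3] (array([293., 235.]), np.int32(5), array([586.1, 147.7,  50. ]))
top [169.1 164.8] (array([169.5, 164.5]), np.int32(4), array([595.5, 221.9,  58. ]))
scene [321.9 262. ] (array([321.9, 262.6]), np.int32(19), array([595.6, 223.7,  58. ]))
top [163.1 194.8] (array([162.6, 194.4]), np.int32(13), array([519.4, 234.2,  66. ]))
scene [358.1 238.8] (array([358.7, 240. ]), np.int32(30), array([519.8, 235.5,  66. ]))
top [193.3 198.2] None
scene [329.3 207.4] (array([329. , 207.3]), np.int32(42), array([508.8, 156.4,  74. ]))
```

View pics/fin.png

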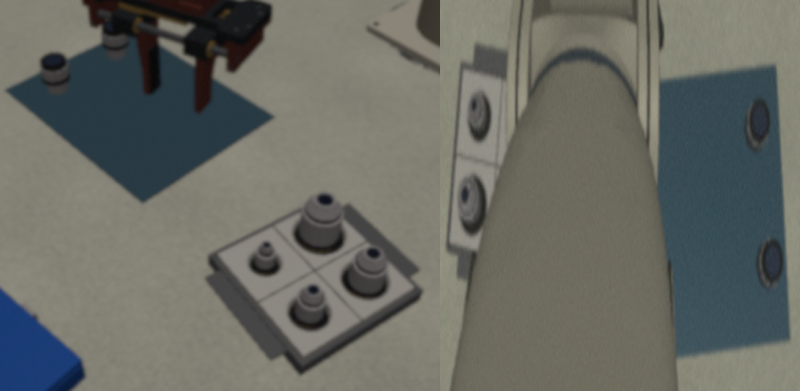

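All four objectives stand upright and centred in their own pockets, and both eyepieces are unmoved. I hand in.

```bash
python3 -c "
from workcell import job
print(job.sign_off())"
```

```text
the job is handed in; nothing more can be done
None
```

All four objectives stand upright in their own pockets, within about 3 mm of the axis by the cameras, both eyepieces look untouched, and the job is handed in (sign-off returned no verdict).

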